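Put the blue napkin ring on its stand and cap the bar

TASK

Put the blue napkin ring away on the napkin ring stand: thread it onto the steel bar, next to the white one that already hangs there, then close the bar by pushing the wooden end cap onto its free end as far as it goes. Leave both hanging there, and leave the orange ring standing where it is.

Things in the scene. Friction and masses are not known exactly. Their poses are not given: they have to be found in the camera images.
- ring_stand: Fixed stand: brown wooden base 180x70x14 mm, post at one end, dark steel bar. Origin: centre of the base's underside; z up, x along the bar from post to free tip. Post x -85 to -65, up to z 119 mm. Bar 12 mm thick, axis at y 0, z 100 mm, from x -65 to its tip at x 85 mm. A loose white ring hangs at x -60 to -30 mm, the rest is bare. Parts hanging on the bar have their centre 11 mm below its axis.
- blue_ring: Blue plastic napkin ring: loose square tube 46x46 mm outside, 30 mm long, hole 34x34 mm right through, 0.03 to 0.06 kg. It stands on the worktop on a flat side, hole level. Origin: centre of the hole, 23 mm above the worktop; x along the hole (either end may go on first), z up.
- end_cap: Pale wooden block 46x46 mm, 56 mm long, loose, with a blind hole 34x34 mm, 48 mm deep, in one end and a brass disc on the closed end; under 0.08 kg. Lies hole level. Origin: block centre, 23 mm above the worktop; x along the hole to the closed end: mouth at x -28, hole bottom at x 20 mm; z up. On the bar its x points as the stand's x; fully home its origin is at the stand's x = 65 mm.
- orange_ring: Orange plastic napkin ring, same shape, size and frame as the blue one. Not wanted: it stays where it stands.
Not all that is in view belongs to the job. What is shaped like the end_cap but turquoise is not meant.

How it is judged:
At the end, for the whole second after the job is handed in: The blue ring hangs on the bar between the white ring and the cap (its hole within 35 degrees of the bar's direction), the end cap sits on the bar's free end, within 15 mm of fully home and within 23 degrees of the bar's direction, and both are at rest (x of blue_ring in the frame of ring_stand between -0.056 and 0.042 m and y of blue_ring in the frame of ring_stand between -0.016 and 0.016 m and z of blue_ring in the frame of ring_stand between 0.08 and 0.106 m and angle between the x axis of blue_ring and the x axis of ring_stand, either way round below 0.6 rad and linear speed of each of blue_ring, end_cap below 0.03 m/s and x of end_cap in the frame of ring_stand between 0.055 and 0.08 m and y of end_cap in the frame of ring_stand between -0.016 and 0.016 m and z of end_cap in the frame of ring_stand between 0.08 and 0.106 m and angle between the x axis of end_cap and the x axis of ring_stand, either way round below 0.4 rad); the robot touches nothing.
It fails at once if the orange ring is moved more than 50 mm (distance of orange_ring from where it was at the start of the episode above 0.05 m).
It also fails if it takes over 54 s, if anything falls off the work surface, if the arm or the gripper's body presses on something with over 40 N, if the wrist force passes 120 N, or if a joint passes its speed limit or range.

ROBOT

A 6-joint arm with a two-finger parallel gripper is mounted at the origin on a cart in front of the work surface, level with it; the furniture and walls round the work are solid. World frame = base frame: x ahead of the robot, y to its left, z up, the work surface at z = 0. Lengths are in m, angles in rad, forces in N, time in s.
With the tool pointing down it reaches from about 0.3 to 0.875 m from the base axis. Payload 6.4 kg.
Tool frame: the origin (TCP) lies between the finger pads; the fingertips stand 19 mm ahead of it and the grasp point (between the pads) is the TCP (ctrl.tips_ahead is the z of the fingertips in the tool frame, in m); z points along the fingers, y is the line along which they close (so a half turn about z gives the same grasp; the last joint's range is limited). The gripper opens to 85 mm and grips with 20 to 120 N. Pads are 22 mm wide; open, the fingers measure 114 mm over their backs; the gripper's body (76 mm by 85 mm) begins 54 mm behind the grasp point. The pads swing forward as they close: fully open they stand 13 mm farther back than shut.
Start: joints at [0.955, 0.181, 1.607, -0, 1.354, -0.206], TCP at [0.229, 0.527, 0.25] pointing down, gripper open.
Joint ranges: [-2.99, 2.99], [-0.89, 2.07], [0.3, 2.58], [-1.14, 4.28], [0, 2.63], [-3.12, 3.12]. Speed limits (rad/s): [2.57, 2.57, 3.01, 3.14, 3.14, 3.14].

INTERFACE

Orientations are given as a unit quaternion [w, x, y, z].
In Python, from bench import readout, vision, ctrl gives the robot as it stands.
- The arm moves only by the tool play_rows, never from a script. Its arguments are lists of equal length, an entry for each row: "xyz": the shift along the tool's x, y, z in mm, a list of three; "rot": the turn, a rotation vector about the tool's x, y, z in rad, a list of three; "grip": the opening, from 0 (shut) to 1 (fully open). In form: {"xyz": [[x, y, z], ...], "rot": [[rx, ry, rz], ...], "grip": [grip, ...]}. A call has exactly 10 rows; each row is the pose to reach, as a shift and turn from the pose commanded when the call began, along the tool's axes at that moment; what a row does not reach only later rows make up. A row lasts 1/8 s, in which the tool goes at most 62.5 mm and 10.7 degrees, less where a joint would pass 70% of its speed; a pose out of reach is approached as far as the arm can. A call with a gripper value outside its range is refused whole. The fingers move at their own pace and stop on an object; the grip force is fixed at half the most. Time passes only in rows, so rows that repeat a pose let the fingers close, or fill a call up. It gives the time, the measured TCP pose, the force, the opening and the grip force at its end, in the units of the state.
- readout.get_obs(): the state, without advancing time (a new reading comes with each control period).
- vision.camera(name): name is "scene" or "top"; returns a dict with "color" (384x512x3 uint8, red, green, blue), "depth" (384x512 float32, m along the optical axis (not along the pixel's ray), 0 where there is no reading), "camera_matrix" (3x3 intrinsics, pixels), "k1" (the pictures are not rectified: a ray, as slopes to the right and down, at radius r is drawn at 1 + k1 r^2 times it, then the intrinsics apply), "extrinsics" (4x4, takes a point from camera to world coordinates). Camera axes: x right, y down, z forward; pixel columns grow to the right and rows downward; lengths in m; the calibration is good to about 2 mm. A picture is of the moment at which its call begins.
- ctrl.hand_in(): hands the job in; it is judged then, once.
The state is a dict: "time_s": time; "q": joint angles; "dq": joint speeds; "joint_efforts": joint torques, N m; "eef_pos": TCP position; "eef_rot": TCP orientation; "wrist_force": force on the tool from outside, world axes, zero at the start; "torque": the same for the moment, N m; "opening": opening from 0.0 (shut) to 1.0 (fully open); "grasp_force": force on a finger pad.
Only numpy, scipy, OpenCV 4.12 (cv2) and the standard library are available. Lean on these libraries where they do the work, as an engineer would, in place of code of your own. Each camera call takes 0.05 s, during which the arm holds its last target. There are 200 camera calls.

## Working session

There is one attempt and no reset: what is moved stays moved. The work goes in short steps, Python scripts to look and compute and a tool call to move; the robot and the scene stay as the last step left them, time stands still between calls to the robot, and variables do not carry over. Pictures are saved under pics/ and viewed, at most 10 in all, crops included, and the job is handed in when it is done.

Besides the shell and the picture viewer there is one more tool, called as name(argument=value, ...) on one line, values as JSON. play_rows: Moves the arm, as the interface text tells. Its arguments: {"type":"object","properties":{"xyz":{"type":"array","items":{"type":"array","items":{"type":"number"}}},"rot":{"type":"array","items":{"type":"array","items":{"type":"number"}}},"grip":{"type":"array","items":{"type":"number"}}},"required":["xyz","rot","grip"]}

```bash
ls; mkdir -p pics; cat > h.py <<'E'
import numpy as np, cv2
from bench import readout, vision, ctrl
from scipy.spatial.transform import Rotation as R
def cloud(c):
    d=c["depth"];K=c["camera_matrix"];h,w=d.shape
    u,v=np.meshgrid(np.arange(w),np.arange(h))
    p=np.stack([u,v],-1).reshape(-1,1,2).astype(np.float64)
    n=cv2.undistortPoints(p,K,np.array([c["k1"],0,0,0.])).reshape(h,w,2)
    P=np.dstack([n*d[...,None],d])
    E=c["extrinsics"];W=P@E[:3,:3].T+E[:3,3]
    W[d==0]=np.nan
    return W
def save(c,f): cv2.imwrite(f,cv2.cvtColor(c["color"],cv2.COLOR_RGB2BGR))
E
python3 - <<'E'
from h import *
for n in ("scene","top"):
    c=vision.camera(n);np.savez(n+"0.npz",**c);save(c,f"pics/{n}0.png");print(n,c["extrinsics"].round(3).tolist(),c["camera_matrix"][0,0])
print(readout.get_obs())
a=cv2.imread("pics/scene0.png");b=cv2.imread("pics/top0.png")
E
```

```text
pics
scene [[0.524, -0.605, 0.599, -0.073], [-0.852, -0.362, 0.378, -0.513], [-0.012, -0.709, -0.705, 0.775], [0.0, 0.0, 0.0, 1.0]] 495.56247162532173
top [[-0.009, -0.99, 0.142, 0.408], [-1.0, 0.013, 0.027, -0.168], [-0.029, -0.142, -0.989, 0.917], [0.0, 0.0, 0.0, 1.0]] 376.4698849955797
{'time_s': 0.1, 'q': array([ 9.54701465e-01,  1.81505523e-01,  1.60791085e+00,  2.64856280e-05,
        1.35381595e+00, -2.06314785e-01]), 'dq': array([-5.92033540e-04, -2.23448525e-03, -2.90419588e-03, -1.58398066e-03,
        6.74192016e-04, -3.28747373e-05]), 'joint_efforts': array([ 1.04287290e-03, -4.45874012e+01, -3.52236915e+01, -2.62119383e-04,
        3.96974749e-03,  2.26174586e-05]), 'eef_pos': array([0.22878918, 0.5270066 , 0.24945105]), 'eef_rot': array([-3.39551759e-04,  2.03462233e-01,  9.79082452e-01, -7.46325452e-04]), 'wrist_force': array([-0.60829608,  0.25990719, -0.64075291]), 'torque': array([-0.02290989,  0.02870975,  0.00204646]), 'grasp_force': 0.0, 'opening': 0.9995807389351801}
```

View pics/scene0.png

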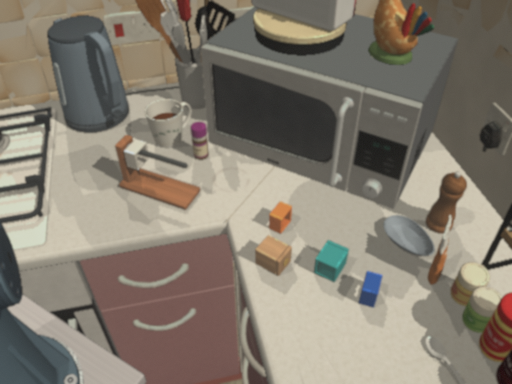

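View pics/top0.png

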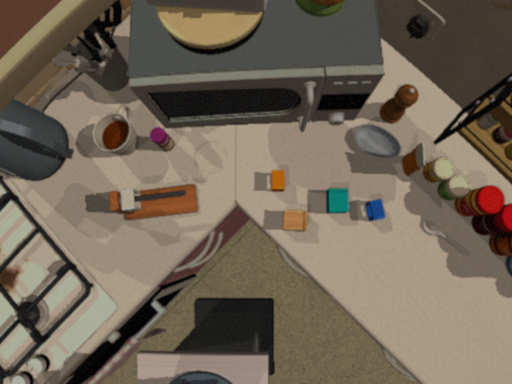

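The scene view shows:
- stand: scene (155,180), top (155,202)
- blue ring: scene (371,289), top (374,210)
- pale wooden cap: scene (273,254), top (294,220)
- turquoise decoy: scene (331,260), top (338,200)
- orange ring: scene (281,217), top (277,180)

Look-alikes for the ring are blue, orange and white. For the cap they are wood and turquoise. I choose blue (371,289) and wood (273,254), and check them in a close crop.

```bash
python3 - <<'E'
from h import *
C={n:dict(np.load(n+"0.npz")) for n in("scene","top")}
a=cv2.imread("pics/scene0.png");b=cv2.imread("pics/top0.png")
t=[cv2.resize(x,(390,280),interpolation=cv2.INTER_CUBIC) for x in (a[195:315,235:400],b[165:240,255:395],a[120:215,105:225],b[175:225,90:210])]
cv2.imwrite("pics/crop0.png",np.vstack([np.hstack(t[:2]),np.hstack(t[2:])]))
def top(n,box,name):
    c=C[n];W=cloud(c);x0,y0,x1,y1=box
    P=W[y0:y1,x0:x1].reshape(-1,3);rgb=c["color"][y0:y1,x0:x1].reshape(-1,3)
    print(n,name,"zmax",np.nanpercentile(P[:,2],[5,50,95,99]).round(4))
    return P,rgb
for n,bs in {"scene":dict(blue=(355,265,390,312),wood=(250,230,297,278),orange=(265,198,297,236),turq=(310,237,352,284)),
 "top":dict(blue=(358,193,392,227),wood=(275,203,313,237),orange=(263,165,290,195),turq=(320,180,356,220))}.items():
    for k,bx in bs.items():
        P,rgb=top(n,bx,k)
        hi=P[(P[:,2]>.040)&(P[:,2]<.055)]
        if len(hi):
            r=cv2.minAreaRect((hi[:,:2]*1000).astype(np.float32));print("   top rect",np.round(r[0],1),np.round(r[1],1),round(r[2],1),len(hi),np.median(hi[:,2]).round(4))
for n,bx in dict(scene=(105,120,215,215),top=(80,180,205,225)).items():
    P,rgb=top(n,bx,"stand")
    for lo,hi in((.01,.02),(.112,.13),(.09,.112)):
        Q=P[(P[:,2]>lo)&(P[:,2]<hi)]
        if len(Q): r=cv2.minAreaRect((Q[:,:2]*1000).astype(np.float32));print("   ",lo,hi,np.round(r[0],1),np.round(r[1],1),round(r[2],1),len(Q),np.median(Q[:,2]).round(4))
E
```

```text
scene blue zmax [-0.0015  0.0016  0.0473  0.0486]
   top rect [ 488.1 -419.8] [46.8 30.4] 10.8 366 0.046
scene wood zmax [-0.0011  0.0029  0.0477  0.0488]
   top rect [ 466.7 -225.9] [57.1 47.6] 86.7 600 0.0466
scene orange zmax [-0.001   0.0029  0.0477  0.049 ]
   top rect [ 538.  -188.6] [97. 30.] 0.1 265 0.0468
scene turq zmax [-0.0012  0.0038  0.0479  0.049 ]
   top rect [ 511.8 -328.9] [47.2 58. ] 89.6 600 0.0465
top blue zmax [-0.0016  0.0016  0.0475  0.0488]
   top rect [ 490.2 -419.4] [43.9 32.5] 11.3 247 0.0464
top wood zmax [-0.0015  0.0021  0.048   0.0492]
   top rect [ 467.5 -225. ] [55.4 46.1] 86.9 482 0.0463
top orange zmax [-0.0015  0.0019  0.0484  0.0495]
   top rect [ 563.  -187.8] [25.9 46. ] 89.2 240 0.0467
top turq zmax [-0.0018  0.002   0.048   0.0492]
   top rect [ 512.9 -328.7] [46.8 56.7] 89.5 483 0.0465
scene stand zmax [-0.0015  0.0027  0.1049  0.1165]
    0.01 0.02 [578.5 188.5] [280.2 312.4] 19.0 1744 0.0148
    0.112 0.13 [509.8 158. ] [45.  57.7] 6.8 233 0.1157
    0.09 0.112 [586.7 124.1] [186.4 168.5] 16.8 653 0.1041
top stand zmax [-0.0015  0.0026  0.1131  0.1199]
    0.01 0.02 [517.4 100.4] [ 70.9 181.4] 6.8 1419 0.0144
    0.112 0.13 [510.5 158.4] [45.8 55.8] 7.1 361 0.1152
    0.09 0.112 [513.6  97.1] [ 47.4 163.4] 2.2 456 0.1062
```

View pics/crop0.png

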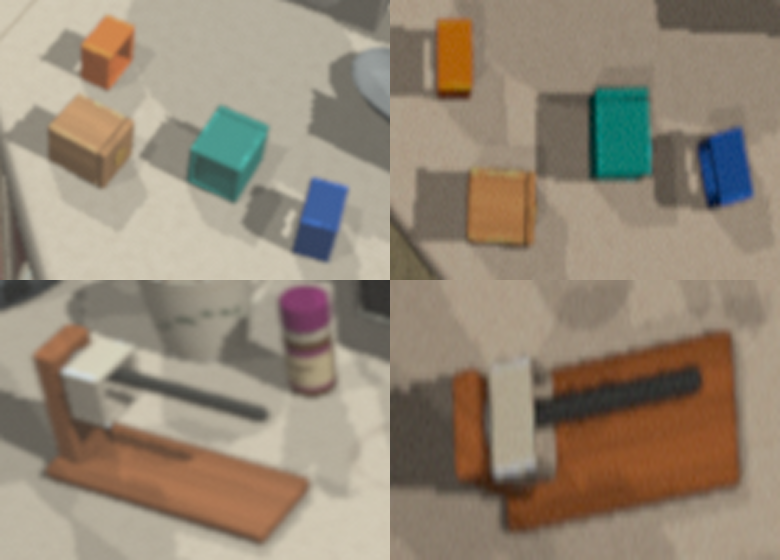

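The crop confirms the choice. The pale block has the brass disc on its -y face (crop 122,155), so its mouth faces +y. The blue ring is an open tube, and the bar's free tip points to -y. Poses from both views:
- stand origin: (517.4, 100.4), yaw -83.2°
- blue ring: (489, -419.6), hole at -79.2°
- cap: (467, -225.5), yaw -93.3°

```bash
cat >> h.py <<'E'
def go(*wps):
    """wps: (x,y,z mm, yaw deg of tool y) -> shifts/turn from the present pose, tool axes"""
    o=readout.get_obs();q=o["eef_rot"];T=R.from_quat(np.r_[q[1:],q[0]])
    print("now",(o["eef_pos"]*1000).round(1),"t",round(o["time_s"],2),"open",round(o["opening"],3),"F",o["wrist_force"].round(1),"g",round(o["grasp_force"],1))
    for x,y,z,a in wps:
        a=np.deg2rad(a);yy=np.array([np.cos(a),np.sin(a),0]);zz=np.array([0,0,-1.]);G=R.from_matrix(np.c_[np.cross(yy,zz),yy,zz])
        print((x,y,z),"xyz",T.inv().apply(np.array([x,y,z])-o["eef_pos"]*1000).round(1),"rot",(T.inv()*G).as_rotvec().round(3))
def S(x,y,z):
    a=np.deg2rad(-83.2);u=np.array([np.cos(a),np.sin(a)]);v=np.array([-u[1],u[0]])
    return tuple((np.array([517.4,100.4])+x*u+y*v).round(1))+(z,)
E
python3 - <<'E'
from h import *
go((420,100,250,66),(460,-220,220,30),(489,-419.6,170,10.8))
print(S(125,0,108),S(0,0,108))
E
```

```text
now [228.8 527.  249.5] t 0.1 open 1.0 F [-0.6  0.3 -0.6] g 0.0
(420, 100, 250) xyz [-3.455e+02 -3.155e+02 -2.000e-01] rot [-0.002 -0.     0.009]
(460, -220, 220) xyz [-509.7 -593.    30.2] rot [-0.002  0.     0.637]
(489, -419.6, 170) xyz [-615.8 -764.4   80.5] rot [-0.002  0.     0.973]
(np.float64(532.2), np.float64(-23.7), 108) (np.float64(517.4), np.float64(100.4), 108)
```

play_rows(xyz=[[-43,-40,0],[-86,-79,0],[-130,-118,0],[-173,-158,0],[-216,-197,0],[-259,-237,0],[-302,-276,0],[-345,-316,0],[-375,-366,5],[-405,-416,10]], rot=[[0,0,0],[0,0,0],[0,0,0.05],[0,0,0.1],[0,0,0.15],[0,0,0.2],[0,0,0.25],[0,0,0.3],[0,0,0.4],[0,0,0.5]], grip=[1,1,1,1,1,1,1,1,1,1])

```text
time_s: 1.35
eef_pos: [0.4347, -0.0174, 0.24]
eef_rot: [0.0, 0.441, 0.898, 0.0]
wrist_force: [1.0, -0.3, -0.3]
opening: 1.0
grasp_force: 0.0
```

```bash
python3 -c "
from h import *
go((489,-419.6,110,10.8),(489,-419.6,31,10.8))"
```

```text
now [434.7 -17.4 240. ] t 1.35 open 1.0 F [ 1.  -0.3 -0.3] g 0.0
(489, -419.6, 110) xyz [-351.5 -202.9  130. ] rot [ 0.    -0.     0.469]
(489, -419.6, 31) xyz [-351.5 -202.9  209. ] rot [ 0.    -0.     0.469]
```

play_rows(xyz=[[-45,-26,10],[-90,-52,20],[-135,-78,35],[-180,-104,50],[-226,-130,65],[-270,-156,80],[-315,-182,100],[-351,-203,120],[-351.5,-203,130],[-351.5,-203,130]], rot=[[0,0,0.06],[0,0,0.12],[0,0,0.18],[0,0,0.24],[0,0,0.3],[0,0,0.36],[0,0,0.42],[0,0,0.469],[0,0,0.469],[0,0,0.469]], grip=[1,1,1,1,1,1,1,1,1,1])

```text
time_s: 2.6
eef_pos: [0.4895, -0.4162, 0.1085]
eef_rot: [-0.002, 0.636, 0.772, 0.001]
wrist_force: [-0.6, -0.3, -0.2]
opening: 1.0
grasp_force: 0.0
```

```bash
python3 -c "
from h import *
go((489,-419.6,31,10.8))"
```

```text
now [ 489.5 -416.2  108.5] t 2.6 open 1.0 F [-0.6 -0.3 -0.2] g 0.0
(489, -419.6, 31) xyz [-3.5 -1.  77.5] rot [-0.002 -0.004  0.004]
```

play_rows(xyz=[[0,0,20],[0,0,40],[0,0,60],[0,0,76],[0,0,79],[0,0,79],[0,0,79],[0,0,79],[0,0,79],[0,0,79]], rot=[[0,0,0],[0,0,0],[0,0,0],[0,0,0],[0,0,0],[0,0,0],[0,0,0],[0,0,0],[0,0,0],[0,0,0]], grip=[1,1,1,1,1,1,0.3,0.3,0.3,0.3])

```text
time_s: 3.85
eef_pos: [0.4908, -0.4182, 0.0323]
eef_rot: [0.001, 0.636, 0.772, -0.0]
wrist_force: [0.8, 0.7, 5.1]
opening: 0.533
grasp_force: 62.1
```

```bash
python3 -c "
from h import *
go((489,-419.6,31,10.8),S(135,0,180)+(6.8,),S(130,0,108)+(6.8,))"
```

```text
now [ 490.8 -418.2   32.3] t 3.85 open 0.533 F [0.8 0.7 5.1] g 62.1
(489, -419.6, 31) xyz [-1.  -2.1  1.3] rot [0.001 0.002 0.004]
(np.float64(533.4), np.float64(-33.7), 180) xyz [ 369.1  115.3 -148.2] rot [0.001 0.002 0.073]
(np.float64(532.8), np.float64(-28.7), 108) xyz [374.2 115.6 -76.2] rot [0.001 0.002 0.073]
```

play_rows(xyz=[[0,0,-45],[0,0,-100],[40,12,-148],[95,30,-148],[150,47,-148],[205,64,-148],[260,81,-148],[315,98,-148],[350,109,-148],[369,115,-148]], rot=[[0,0,0],[0,0,0],[0,0,0.01],[0,0,0.02],[0,0,0.03],[0,0,0.04],[0,0,0.05],[0,0,0.06],[0,0,0.073],[0,0,0.073]], grip=[0.3,0.3,0.3,0.3,0.3,0.3,0.3,0.3,0.3,0.3])

```text
time_s: 5.1
eef_pos: [0.5324, -0.0311, 0.179]
eef_rot: [-0.0, 0.663, 0.749, -0.0]
wrist_force: [-0.1, -0.1, -0.5]
opening: 0.53
grasp_force: 61.6
```

```bash
python3 -c "
from h import *
go(S(135,0,180)+(6.8,),S(130,0,109)+(6.8,))
for n in ('scene','top'):
    c=vision.camera(n);np.savez(n+'1.npz',**c);save(c,f'pics/{n}1.png')
a=cv2.imread('pics/scene1.png');b=cv2.imread('pics/top1.png')
cv2.imwrite('pics/m1.png',np.hstack([cv2.resize(a[60:260,100:320],(400,364)),cv2.resize(b[130:260,80:320],(400,364))]))
"
```

```text
now [532.4 -31.1 179. ] t 5.1 open 0.53 F [-0.1 -0.1 -0.5] g 61.6
(np.float64(533.4), np.float64(-33.7), 180) xyz [-2.7  0.7 -1. ] rot [-0.001 -0.     0.002]
(np.float64(532.8), np.float64(-28.7), 109) xyz [ 2.3  0.7 70. ] rot [-0.001 -0.     0.002]
```

View pics/m1.png

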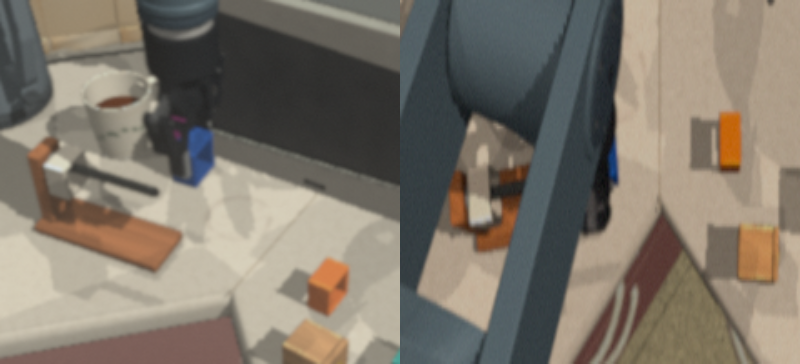

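The ring is gripped level and hangs just beyond the bar tip (crop 195,155 against the tip at 155,190). Next I lower it and thread it on.

play_rows(xyz=[[0,0,30],[0,0,60],[2,0.5,70],[2,0.5,70],[2,0.5,70],[15,0.5,70],[30,0.5,70],[45,0.5,70],[60,0.5,70],[60,0.5,70]], rot=[[0,0,0],[0,0,0],[0,0,0],[0,0,0],[0,0,0],[0,0,0],[0,0,0],[0,0,0],[0,0,0],[0,0,0]], grip=[0.3,0.3,0.3,0.3,0.3,0.3,0.3,0.3,0.3,0.3])

```text
time_s: 6.45
eef_pos: [0.5259, 0.0277, 0.1093]
eef_rot: [-0.0, 0.663, 0.749, -0.0]
wrist_force: [0.0, -0.3, -0.2]
opening: 0.528
grasp_force: 61.6
```

```bash
python3 -c "
from h import *
go(S(0,0,109)+(6.8,))
c=vision.camera('scene');a=c['color'][...,::-1]
cv2.imwrite('pics/m2.png',cv2.resize(a[110:220,105:225],(720,600),interpolation=cv2.INTER_CUBIC)[:600])
"
```

```text
now [525.9  27.7 109.3] t 6.45 open 0.528 F [ 0.  -0.3 -0.2] g 61.6
(np.float64(517.4), np.float64(100.4), 109) xyz [73.2  0.4  0.3] rot [-0.    -0.     0.002]
```

View pics/m2.png

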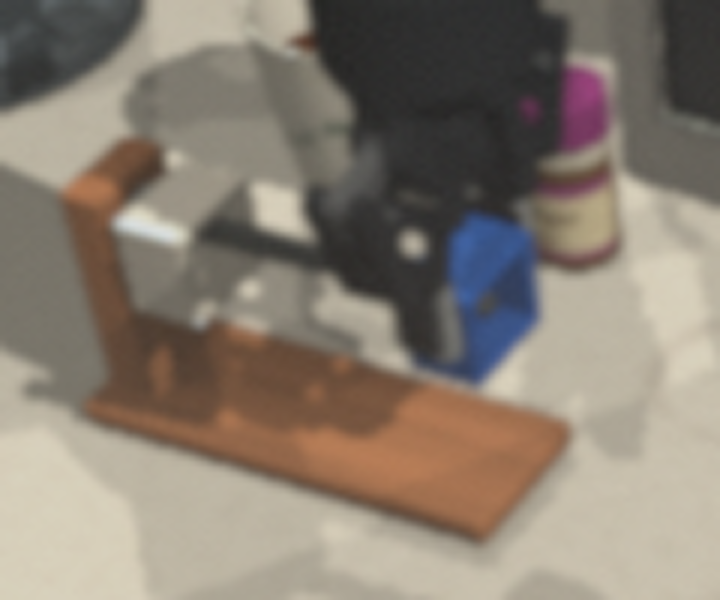

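Threaded: the bar tip is visible inside the ring's hole (crop 488,303), with no contact force. I continue to x=0, lower it onto the bar and release.

play_rows(xyz=[[15,0,0],[30,0,0],[45,0,0],[60,0,0],[72,0,0],[72,0,4],[72,0,9],[72,0,9],[72,0,9],[72,0,9]], rot=[[0,0,0],[0,0,0],[0,0,0],[0,0,0],[0,0,0],[0,0,0],[0,0,0],[0,0,0],[0,0,0],[0,0,0]], grip=[0.3,0.3,0.3,0.3,0.3,0.3,0.3,0.3,0.75,0.75])

```text
time_s: 7.75
eef_pos: [0.5179, 0.0974, 0.1005]
eef_rot: [0.0, 0.664, 0.748, 0.0]
wrist_force: [-0.1, -0.4, -1.1]
opening: 0.75
grasp_force: 0.0
```

play_rows(xyz=[[0,0,0],[0,0,0],[0,0,-15],[0,0,-35],[0,0,-60],[0,0,-85],[0,0,-110],[0,0,-110],[0,0,-110],[0,0,-110]], rot=[[0,0,0],[0,0,0],[0,0,0],[0,0,0],[0,0,0],[0,0,0],[0,0,0],[0,0,0],[0,0,0],[0,0,0]], grip=[0.75,0.75,0.75,0.75,0.75,0.75,0.75,0.75,0.75,0.75])

```text
time_s: 9.0
eef_pos: [0.5169, 0.0977, 0.2091]
eef_rot: [-0.001, 0.664, 0.748, -0.001]
wrist_force: [-0.3, -0.4, -0.6]
opening: 0.75
grasp_force: 0.0
```

```bash
python3 -c "
from h import *
go((467,-225.5,130,-3.3),(467,-225.5,32,-3.3))
"
```

```text
now [516.9  97.7 209.1] t 9.0 open 0.75 F [-0.3 -0.4 -0.6] g 0.0
(467, -225.5, 130) xyz [-315.   -87.7   79.2] rot [-0.002 -0.     0.177]
(467, -225.5, 32) xyz [-315.1  -87.5  177.2] rot [-0.002 -0.     0.177]
```

play_rows(xyz=[[-45,-12,0],[-95,-26,0],[-145,-40,0],[-195,-54,10],[-245,-68,30],[-290,-81,50],[-315,-87.5,79],[-315,-87.5,79],[-315,-87.5,79],[-315,-87.5,79]], rot=[[0,0,0.03],[0,0,0.06],[0,0,0.09],[0,0,0.12],[0,0,0.15],[0,0,0.177],[0,0,0.177],[0,0,0.177],[0,0,0.177],[0,0,0.177]], grip=[0.75,0.75,0.85,0.95,0.95,0.95,0.95,0.95,0.95,0.95])

```text
time_s: 10.25
eef_pos: [0.4689, -0.2248, 0.1322]
eef_rot: [0.001, 0.727, 0.687, 0.0]
wrist_force: [0.2, 0.3, 0.5]
opening: 0.95
grasp_force: 0.0
```

```bash
python3 -c "
from h import *
go((467,-225.5,32,-3.3))
c=vision.camera('scene');np.savez('scene2.npz',**c);W=cloud(c);a=c['color'].astype(int)
m=(a[...,2]>1.5*a[...,0])&(a[...,2]>a[...,1]*1.4)&(a[...,2]>70)&(W[...,2]>.05)&(W[...,1]>-.1)
P=W[m];print(len(P),np.nanpercentile(P,[2,50,98],axis=0).round(3))
cv2.imwrite('pics/m3.png',cv2.resize(c['color'][110:290,105:320,::-1],(716,600),interpolation=cv2.INTER_CUBIC))
"
```

```text
now [ 468.9 -224.8  132.2] t 10.25 open 0.95 F [0.2 0.3 0.5] g 0.0
(467, -225.5, 32) xyz [ -0.7  -1.9 100.2] rot [0.001 0.001 0.001]
260 [[0.494 0.08  0.074]
 [0.503 0.093 0.11 ]
 [0.536 0.107 0.114]]
```

View pics/m3.png

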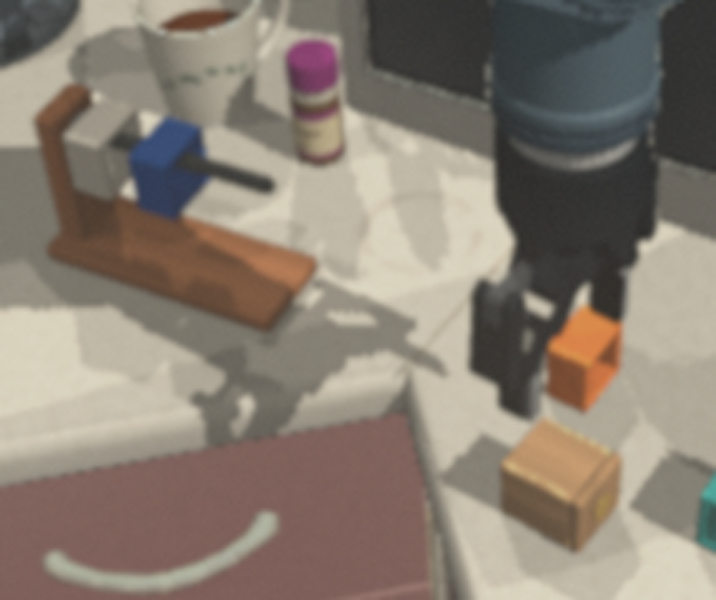

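```bash
python3 -c "
from h import *
c=dict(np.load('scene2.npz'));E=np.linalg.inv(c['extrinsics']);K=c['camera_matrix']
for p in [(469,-225,132),(421,-222,125),(517,-228,125),(421,-222,113),(467,-225.5,46),(563,-188,46)]:
    p=np.array(p)/1000.;q=cv2.projectPoints(p,cv2.Rodrigues(E[:3,:3])[0],E[:3,3],K,np.array([c['k1'],0,0,0.]))[0].ravel();print(q.round(1),((q-[105,110])*3.33).round())
W=cloud(c)
for u,v in [(105+605/3.33,110+285/3.33),(105+520/3.33,110+390/3.33),(105+490/3.33,110+330/3.33)]: print(W[int(v),int(u)].round(3))
P=W[150:280,240:310].reshape(-1,3);Q=P[(P[:,2]>.04)&(P[:,2]<.055)&(P[:,1]<-.195)&(P[:,0]<.51)];r=cv2.minAreaRect((Q[:,:2]*1000).astype(np.float32));print(r)
"
```

```text
[274.2 215.9] [563. 353.]
[259.  235.1] [513. 417.]
[288.2 203. ] [610. 310.]
[259.  239.6] [513. 432.]
[272.8 247.6] [559. 458.]
[280.  209.6] [583. 332.]
[ 0.511 -0.225  0.149]
[ 0.419 -0.227  0.151]
[ 0.401 -0.22   0.206]
((466.6986999511719, -225.9001007080078), (57.98348617553711, 48.32652282714844), 87.737060546875)
```

The blue ring hangs on the bar at about (170,165) in the crop. The projection confirms the fingers are over the cap, so I descend and grip.

play_rows(xyz=[[0,-1,25],[0,-1,50],[0,-1.5,75],[0,-1.5,95],[0,-1.5,99],[0,-1.5,99],[0,-1.5,99],[0,-1.5,99],[0,-1.5,99],[0,-1.5,99]], rot=[[0,0,0],[0,0,0],[0,0,0],[0,0,0],[0,0,0],[0,0,0],[0,0,0],[0,0,0],[0,0,0],[0,0,0]], grip=[0.95,0.95,0.95,0.95,0.95,0.95,0.3,0.3,0.3,0.3])

```text
time_s: 11.55
eef_pos: [0.4675, -0.226, 0.0334]
eef_rot: [0.001, 0.727, 0.686, 0.0]
wrist_force: [-0.3, 1.4, 6.1]
opening: 0.533
grasp_force: 62.3
```

```bash
python3 -c "
from h import *
go(S(135,0,190)+(6.8,),S(135,0,109)+(6.8,))
"
```

```text
now [ 467.5 -226.    33.4] t 11.55 open 0.533 F [-0.3  1.4  6.1] g 62.3
(np.float64(533.4), np.float64(-33.7), 190) xyz [ 195.6   54.9 -156.7] rot [ 0.002  0.001 -0.177]
(np.float64(533.4), np.float64(-33.7), 109) xyz [195.7  54.8 -75.7] rot [ 0.002  0.001 -0.177]
```

play_rows(xyz=[[0,0,-40],[0,0,-90],[20,6,-130],[65,18,-150],[110,31,-150],[150,42,-150],[185,52,-140],[195.5,55,-115],[195.5,55,-75],[195.5,55,-75]], rot=[[0,0,0],[0,0,0],[0,0,-0.03],[0,0,-0.07],[0,0,-0.11],[0,0,-0.15],[0,0,-0.177],[0,0,-0.177],[0,0,-0.177],[0,0,-0.177]], grip=[0.3,0.3,0.3,0.3,0.3,0.3,0.3,0.3,0.3,0.3])

```text
time_s: 12.8
eef_pos: [0.5301, -0.0324, 0.1044]
eef_rot: [-0.003, 0.664, 0.748, -0.002]
wrist_force: [-0.6, 0.8, -0.9]
opening: 0.527
grasp_force: 61.6
```

```bash
python3 -c "
from h import *
go(S(135,0,110)+(6.8,),S(65,0,110)+(6.8,))
c=vision.camera('scene')
cv2.imwrite('pics/m4.png',cv2.resize(c['color'][110:220,105:225,::-1],(650,596),interpolation=cv2.INTER_CUBIC))
"
```

```text
now [530.1 -32.4 104.4] t 12.8 open 0.527 F [-0.6  0.8 -0.9] g 61.6
(np.float64(533.4), np.float64(-33.7), 110) xyz [-1.7  3.1 -5.7] rot [-0.007 -0.003  0.001]
(np.float64(525.1), np.float64(35.9), 110) xyz [68.4  3.2 -5.5] rot [-0.007 -0.003  0.001]
```

View pics/m4.png

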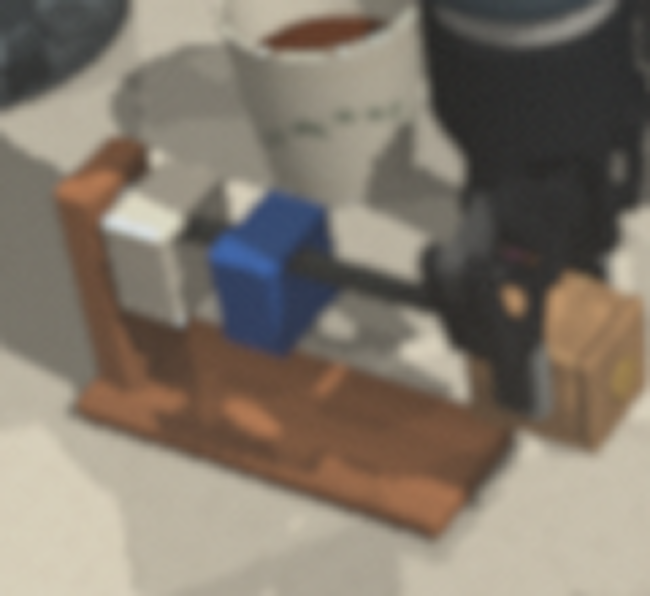

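The cap is held level before the bar tip, brass disc outward (crop 622,375). The arm is still settling, so I hold once and then read again.

play_rows(xyz=[[0,0,0],[0,0,0],[0,0,0],[0,0,0],[0,0,0],[0,0,0],[0,0,0],[0,0,0],[0,0,0],[0,0,0]], rot=[[0,0,0],[0,0,0],[0,0,0],[0,0,0],[0,0,0],[0,0,0],[0,0,0],[0,0,0],[0,0,0],[0,0,0]], grip=[0.3,0.3,0.3,0.3,0.3,0.3,0.3,0.3,0.3,0.3])

```text
time_s: 14.1
eef_pos: [0.5329, -0.0334, 0.1073]
eef_rot: [0.0, 0.664, 0.748, 0.0]
wrist_force: [-0.1, -0.3, -0.2]
opening: 0.526
grasp_force: 61.6
```

```bash
python3 -c "
from h import *
go(S(135,0,110)+(6.8,),S(65,0,110)+(6.8,))
"
```

```text
now [532.9 -33.4 107.3] t 14.1 open 0.526 F [-0.1 -0.3 -0.2] g 61.6
(np.float64(533.4), np.float64(-33.7), 110) xyz [-0.3  0.4 -2.7] rot [0. 0. 0.]
(np.float64(525.1), np.float64(35.9), 110) xyz [69.8  0.4 -2.7] rot [0. 0. 0.]
```

play_rows(xyz=[[0,0.5,-3],[10,0.5,-3],[20,0.5,-3],[30,0.5,-3],[40,0.5,-3],[50,0.5,-3],[57,0.5,-3],[62,0.5,-3],[65,0.5,-3],[65,0.5,-3]], rot=[[0,0,0],[0,0,0],[0,0,0],[0,0,0],[0,0,0],[0,0,0],[0,0,0],[0,0,0],[0,0,0],[0,0,0]], grip=[0.3,0.3,0.3,0.3,0.3,0.3,0.3,0.3,0.3,0.3])

```text
time_s: 15.35
eef_pos: [0.5257, 0.0313, 0.1103]
eef_rot: [0.0, 0.664, 0.748, -0.0]
wrist_force: [-0.4, 0.3, -0.8]
opening: 0.527
grasp_force: 61.6
```

play_rows(xyz=[[1,0,0],[2,0,0],[3,0,0],[4,0,0],[5,0,0],[5,0,0],[5,0,0],[5,0,0],[5,0,0],[5,0,0]], rot=[[0,0,0],[0,0,0],[0,0,0],[0,0,0],[0,0,0],[0,0,0],[0,0,0],[0,0,0],[0,0,0],[0,0,0]], grip=[0.3,0.3,0.3,0.3,0.3,0.3,0.3,0.3,0.3,0.3])

```text
time_s: 16.6
eef_pos: [0.5251, 0.0362, 0.1103]
eef_rot: [-0.0, 0.664, 0.748, 0.0]
wrist_force: [-0.1, -0.1, -0.4]
opening: 0.527
grasp_force: 61.6
```

```bash
python3 -c "
from h import *
go(S(65,0,110)+(6.8,))
"
```

```text
now [525.1  36.2 110.3] t 16.6 open 0.527 F [-0.1 -0.1 -0.4] g 61.6
(np.float64(525.1), np.float64(35.9), 110) xyz [-0.3 -0.   0.3] rot [ 0. -0.  0.]
```

play_rows(xyz=[[0.5,0,0],[1,0,0],[1,0,0],[1.5,0,0],[2,0,0],[2,0,0],[2,0,0],[2,0,0],[2,0,0],[2,0,0]], rot=[[0,0,0],[0,0,0],[0,0,0],[0,0,0],[0,0,0],[0,0,0],[0,0,0],[0,0,0],[0,0,0],[0,0,0]], grip=[0.3,0.3,0.3,0.3,0.3,0.3,0.3,0.3,0.3,0.3])

```text
time_s: 17.85
eef_pos: [0.5249, 0.0377, 0.1103]
eef_rot: [0.0, 0.664, 0.748, -0.0]
wrist_force: [0.5, -5.5, -1.8]
opening: 0.528
grasp_force: 61.6
```

The -5.5 N along the bar shows it has bottomed out: the cap is home. I ease off, lower it onto the bar and release.

play_rows(xyz=[[-1,0,0],[-1,0,4],[-1,0,8],[-1,0,10],[-1,0,10],[-1,0,10],[-1,0,10],[-1,0,10],[-1,0,10],[-1,0,10]], rot=[[0,0,0],[0,0,0],[0,0,0],[0,0,0],[0,0,0],[0,0,0],[0,0,0],[0,0,0],[0,0,0],[0,0,0]], grip=[0.3,0.3,0.3,0.3,0.3,0.3,0.3,0.75,0.75,0.75])

```text
time_s: 19.1
eef_pos: [0.5251, 0.0372, 0.1004]
eef_rot: [0.0, 0.664, 0.748, 0.0]
wrist_force: [-0.7, -0.4, -0.6]
opening: 0.751
grasp_force: 0.0
```

play_rows(xyz=[[0,0,0],[0,0,0],[0,0,-15],[0,0,-40],[0,0,-70],[0,0,-100],[-30,0,-120],[-70,0,-120],[-110,0,-120],[-150,0,-120]], rot=[[0,0,0],[0,0,0],[0,0,0],[0,0,0],[0,0,0],[0,0,0],[0,0,0],[0,0,0],[0,0,0],[0,0,0]], grip=[0.75,0.75,0.75,0.75,0.75,0.75,0.75,0.75,0.75,0.75])

```text
time_s: 20.35
eef_pos: [0.5431, -0.1131, 0.2218]
eef_rot: [0.001, 0.664, 0.748, 0.0]
wrist_force: [0.9, 0.5, 0.5]
opening: 0.749
grasp_force: 0.0
```

```bash
python3 -c "
from h import *
go()
c=vision.camera('scene');W=cloud(c)
P=W[110:220,105:225].reshape(-1,3);a=np.deg2rad(-83.2)
D=P[:,:2]*1000-[517.4,100.4];sx=D@[np.cos(a),np.sin(a)];sy=D@[-np.sin(a),np.cos(a)]
m=(P[:,2]>.109)&(P[:,2]<.117)&(abs(sy)<30)&(abs(sx)<120)
print(np.histogram(sx[m],np.arange(-90,110,10)))
for lo,hi in((-25,25),(35,100)):
    k=m&(sx>lo)&(sx<hi);print(np.percentile(sx[k],[2,98]),np.percentile(sy[k],[2,98]),np.median(P[k,2]))
cv2.imwrite('pics/m5.png',cv2.resize(c['color'][110:290,105:320,::-1],(716,600),interpolation=cv2.INTER_CUBIC))
"
```

```text
now [ 543.1 -113.1  221.8] t 20.35 open 0.749 F [0.9 0.5 0.5] g 0.0
(array([ 8, 13, 59, 62, 60, 68,  3,  0, 56, 67, 67, 10, 20, 67, 60, 66, 72,
       72, 23]), array([-90, -80, -70, -60, -50, -40, -30, -20, -10,   0,  10,  20,  30,
        40,  50,  60,  70,  80,  90, 100]))
[-8.19781092 20.84535249] [-23.91950543  21.54750024] 0.11131888165789056
[37.16200411 91.06306443] [-22.72376676  21.51751831] 0.11233785471623775
```

View pics/m5.png

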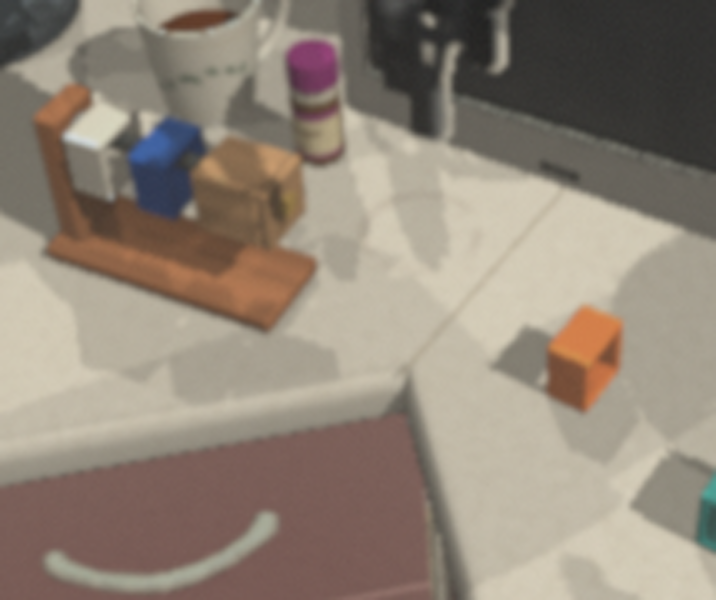

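The picture shows white, blue (170,165) and cap (250,190) hanging in order. The cap is centred at x≈64 mm, blue at x≈6 mm, and the orange ring has not moved.

```bash
python3 -c "
from h import *
print(ctrl.hand_in())"
```

```text
the job is handed in; nothing more can be done
None
```

The blue ring hangs on the bar next to the white one, the end cap is pushed fully home, the orange ring was not touched, and the job is handed in (no verdict was returned).

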